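# Level the router riser with a pocket spirit level

### The job

The wooden riser for the router slopes down towards its red foot knob. Lay the yellow spirit level lengthwise on the riser's grey pad and let go of it, turn the red knob until the bubble sits midway between the two black lines, then press the level down flat on its pad with about 10 N. Finish while still pressing it, with the bubble still centred and the router, trays, bottle and llama left where they are.

Things in the scene. Friction and masses are not known exactly. Their poses are not given: they have to be found in the camera images.
- level_center (a point): Centre (half-way up) of the loose yellow spirit level, a bar 120 mm long (its x), 26 mm wide (y), 34 mm high (z, up), about 0.12 kg, flat top and bottom, at first flat on the shelf. In the middle of its top is a green vial with two black lines, 9.5 mm either side of the middle, and a pale oval bubble 14 mm long. Its two ends are alike.
- bubble (a joint): Where the bubble is along its curved vial (rad, noisy: average it): 0 is midway between the black lines; 0.01 is 2.5 mm off the middle, positive towards the level's +x end. It runs to the higher end and so equals the slope of the level along its length (rad, positive with the +x end high), up to 0.08 either way. It needs about half a second to settle.
- pad (a point): Centre of the grey pad (136 x 44 mm, flush) on top of the wooden riser plate, about 46 mm above the shelf; x along pad and plate towards the red knob, z out of the plate. The plate (280 x 160 x 12 mm) reaches 110 mm from here to its hinged end (-x), 170 mm to the knob end, which starts too low. It tips only about a crosswise hinge 90 mm from here on the -x side.
- knob (a point): Grip point on the axis of the red wing knob of the levelling foot, 26 mm above the plate's top and 140 mm along +x from the pad centre. The wing is 40 mm long (x of this point), 14 mm thick (y) and stands from 6 to 38 mm above the plate on a round steel collar 42 mm across and 6 mm high.
- foot (a joint): Angle of the red knob (rad), from -3.2 to 2.2; grows clockwise seen from above, which raises the knob end of the plate: per radian 0.02 rad of slope, 4.6 mm at the knob, 5 mm of bubble travel. It stays where it is left (friction 0.1 N m). The angle at which the plate is level differs from start to start (-0.6 to 0.6): the bubble must tell. It starts about 0.8 to 3 rad short of level.
- level: The same spirit level, origin at the centre of its underside.
- plate: The riser plate, origin on its hinge axis, at the plate's underside; x towards the knob.
- router: Black router, 130 x 200 x 36 mm with two upright antennas 115 mm high; origin at the centre of its underside. Leave alone.
- trays: Stack of three blue plastic trays, 140 x 200 mm, 79 mm high; origin at the centre of its underside. Leave alone.
- bottle: Stainless steel bottle with a black twist cap, 64 mm across, 178 mm high; origin at the centre of its underside. Leave alone.
- llama: White ceramic llama figurine, about 110 x 48 mm, 145 mm high; origin at its underside between the legs. Leave alone.
Things that resemble listed ones, but are neither listed nor needed, are in the scene too. Of the things shaped like the level, the yellow one is meant.

How it is judged:
On the way, in this order (a step that is already met when the one before it is completed fails the run):
1. the level lies lengthwise on the pad, let go (x of level_center in the frame of pad between -0.02 and 0.02 m and y of level_center in the frame of pad between -0.015 and 0.015 m and z of level_center in the frame of pad below 0.021 m and angle between the x axis of level_center and the x axis of pad, either way round below 0.2 rad and angle between the z axis of level_center and the z axis of pad, either way round below 0.05 rad and contact force between the fingers and level below 0.1 N and contact force between level and plate above 0.4 N), for 0.2 s.
2. the bubble is centred by turning the foot, with the level lying free on the pad (x of level_center in the frame of pad between -0.02 and 0.02 m and y of level_center in the frame of pad between -0.015 and 0.015 m and z of level_center in the frame of pad below 0.021 m and angle between the x axis of level_center and the x axis of pad, either way round below 0.2 rad and angle between the z axis of level_center and the z axis of pad, either way round below 0.05 rad and value of joint bubble between -0.01 and 0.01 rad and angle between pad's own z axis and vertical below 0.0125 rad and contact force between the fingers and level below 0.1 N), for 0.3 s.
At the end, for the whole second after the job is handed in: The level lies flat and lengthwise on the pad (centre within 20 mm along and 15 mm across, turned less than 0.2 rad), the bubble is within 2.5 mm of the middle and the plate within 0.0125 rad of level, and the fingers still press the level on the plate with more than 5 N (x of level_center in the frame of pad between -0.02 and 0.02 m and y of level_center in the frame of pad between -0.015 and 0.015 m and z of level_center in the frame of pad below 0.021 m and angle between the x axis of level_center and the x axis of pad, either way round below 0.2 rad and angle between the z axis of level_center and the z axis of pad, either way round below 0.05 rad and value of joint bubble between -0.01 and 0.01 rad and angle between pad's own z axis and vertical below 0.0125 rad and contact force between level and plate above 5 N and contact force between the fingers and level above 3 N); the arm keeps its last pose, push and grip.
It fails at once if the black router is moved more than 30 mm (distance of router from where it was at the start of the episode above 0.03 m).
It fails at once if the blue tray stack is moved more than 30 mm (distance of trays from where it was at the start of the episode above 0.03 m).
It fails at once if the steel bottle is moved more than 30 mm (distance of bottle from where it was at the start of the episode above 0.03 m).
It fails at once if the llama figurine is moved more than 30 mm (distance of llama from where it was at the start of the episode above 0.03 m).
It fails at once if the level is rammed down with more than 45 N (contact force between level and plate above 45 N).
It also fails if it takes over 72 s, if anything falls off the work surface, if the arm or the gripper's body presses on something with over 40 N, if the wrist force passes 120 N, or if a joint passes its speed limit or range.

### The arm

A 6-joint arm with a two-finger parallel gripper is mounted at the origin on the work surface. World frame = base frame: x ahead of the robot, y to its left, z up, the work surface at z = 0. Lengths are in m, angles in rad, forces in N, time in s.
With the tool pointing down it reaches from about 0.375 to 0.925 m from the base axis. Payload 5.7 kg.
Tool frame: the origin (TCP) lies at the very end of the fingers, on their centre line; the grasp point (between the pads) lies 19 mm behind it; z points along the fingers, y is the line along which they close (so a half turn about z gives the same grasp; the last joint's range is limited). The gripper opens to 85 mm and grips with 20 to 120 N. Pads are 22 mm wide; open, the fingers measure 114 mm over their backs; the gripper's body (76 mm by 85 mm) begins 54 mm behind the grasp point. The pads swing forward as they close: fully open they stand 13 mm farther back than shut.
Start: joints at [1.107, 0.359, 1.51, -0, 1.272, -0.115], TCP at [0.205, 0.564, 0.231] pointing down, gripper open.
Joint ranges: [-2.97, 2.97], [-1.01, 2.36], [0.21, 2.38], [-0.96, 4.11], [0.2, 2.71], [-2.98, 2.98]. Speed limits (rad/s): [2.39, 2.39, 3.14, 3.14, 3.14, 3.14].

### API

Orientations are given as a 3x3 rotation matrix whose columns are the frame's x, y, z axes.
In Python, from bench import * gives the robot as it stands.
- The arm moves only by the tool step_arm, never from a script. Its argument "moves" is one flat list of numbers, 6 for each row, row after row: the shift along the world's x, y, z in m, then the turn, a rotation vector about the world's x, y, z in rad. In form: [x, y, z, wx, wy, wz, x, y, z, wx, wy, wz, ...]. A call has 1 to 12 rows; each row shifts and turns the commanded pose from where the row before left it; what a row does not reach is not made up. A row lasts 1/8 s, in which the tool goes at most 62.5 mm and 10.7 degrees, less where a joint would pass 70% of its speed; a pose out of reach is approached as far as the arm can. A call with a gripper value outside its range is refused whole. "hand" is the finger opening in m, from 0 to 0.0854, set as the call begins (left out, the last holds). The fingers move at their own pace and stop on an object; "force" is the grip in N (left out, the last holds). Time passes only in rows, so rows that do not move let the fingers close. It gives the time, the measured TCP pose, the force, the opening and the grip force at its end, in the units of the state.
- sense(): the state, without advancing time (a new reading comes with each control period).
- grab_frame(name): name is "side" or "top"; returns a dict with "color" (400x640x3 uint8, red, green, blue), "z_map" (400x640 float32, m along the optical axis (not along the pixel's ray), 0 where there is no reading), "K" (3x3 intrinsics, pixels), "world_from_camera" (4x4, takes a point from camera to world coordinates). Camera axes: x right, y down, z forward; pixel columns grow to the right and rows downward; lengths in m; the calibration is good to about 2 mm. A picture is of the moment at which its call begins.
- close_job(): hands the job in; it is judged then, once.
The state is a dict: "clock": time; "qpos": joint angles; "dq": joint speeds; "joint_efforts": joint torques, N m; "eef_pos": TCP position; "orientation": TCP orientation; "contact_force": force on the tool from outside, world axes, zero at the start; "moment": the same for the moment, N m; "opening": finger opening in m; "gripper_force": force on a finger pad.
Only numpy, scipy, OpenCV 4.12 (cv2) and the standard library are available. Lean on these libraries where they do the work, as an engineer would, in place of code of your own. Each camera call takes 0.05 s, during which the arm holds its last target. There are 200 camera calls.

## Working session

There is one attempt and no reset: what is moved stays moved. The work goes in short steps, Python scripts to look and compute and a tool call to move; the robot and the scene stay as the last step left them, time stands still between calls to the robot, and variables do not carry over. Pictures are saved under pics/ and viewed, at most 10 in all, crops included, and the job is handed in when it is done.

Besides the shell and the picture viewer there is one more tool, called after ">>>" as a command line: name --argument value ..., lists and objects as JSON in quotes. step_arm: Moves the arm, as the interface text tells. Its arguments: {"type":"object","properties":{"moves":{"type":"array","items":{"type":"number"}},"hand":{"type":"number"},"force":{"type":"number"}},"required":["moves"]}

```bash
mkdir -p pics; cat > h.py <<'E'
from bench import *
import numpy as np, cv2
def pts(f):
    z=f["z_map"];K=f["K"];T=f["world_from_camera"]
    v,u=np.mgrid[:z.shape[0],:z.shape[1]]
    c=np.stack([(u-K[0,2])/K[0,0]*z,(v-K[1,2])/K[1,1]*z,z],-1)
    return c@T[:3,:3].T+T[:3,3]
E
python3 - <<'E'
from h import *
for n in("top","side"):
    f=grab_frame(n);cv2.imwrite(f"pics/{n}0.png",f["color"][...,::-1]);np.savez(f"{n}0.npz",**f)
    print(f["K"],f["world_from_camera"])
E
```

```text
[[419.59241361   0.         321.92316249]
 [  0.         419.59241361 202.07460946]
 [  0.           0.           1.        ]] [[-0.02378796 -0.99159761  0.12715469  0.38462531]
 [-0.99968963  0.02453571  0.00431736  0.05108983]
 [-0.00740092 -0.12701252 -0.9918735   1.01718722]
 [ 0.          0.          0.          1.        ]]
[[422.05900445   0.         316.05518693]
 [  0.         422.05900445 202.85661298]
 [  0.           0.           1.        ]] [[ 0.96423709 -0.13685209  0.22697652  0.22950781]
 [-0.26501788 -0.50919219  0.81883383 -1.09913829]
 [ 0.00351555 -0.84970278 -0.52725025  0.69703399]
 [ 0.          0.          0.          1.        ]]
```

View pics/top0.png

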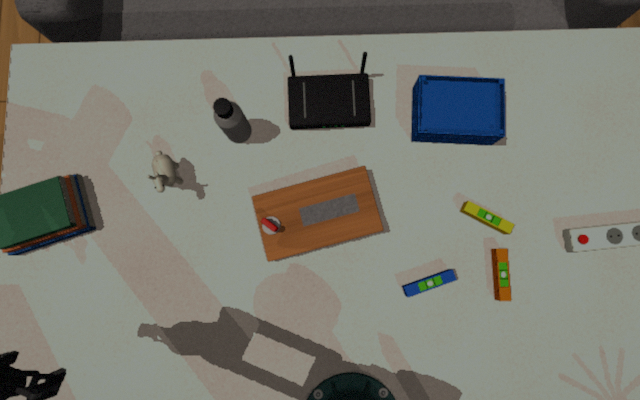

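View pics/side0.png

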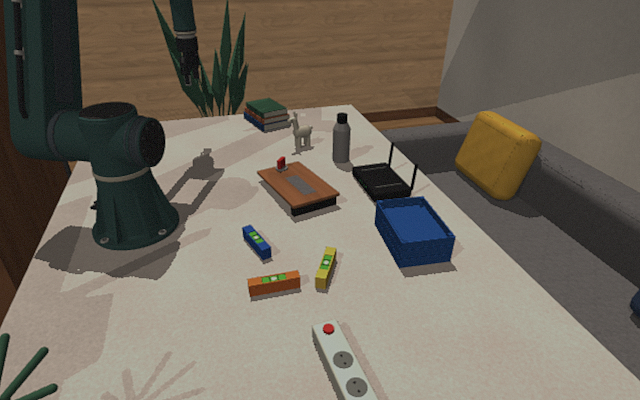

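Top view candidates for the level are yellow (488,217), orange (502,275) and blue (430,283). By the description I choose the yellow one. For the knob they are the red wing on the riser (270,226) and the red button on the power strip (583,239), and I choose the wing. The grey pad is at (329,208). Next I measure them and check a close crop.

```bash
python3 - <<'E'
from h import *
f=dict(np.load("top0.npz"));P=pts(f);c=f["color"];hsv=cv2.cvtColor(c,cv2.COLOR_RGB2HSV);Z=P[...,2]
H,S,V=[hsv[...,i].astype(int) for i in range(3)]
def box(name,m,roi):
    a=np.zeros(m.shape,bool);u0,v0,u1,v1=roi;a[v0:v1,u0:u1]=1;m=m&a
    p=P[m];r=cv2.minAreaRect((p[:,:2]*1000).astype(np.float32))
    e=cv2.PCACompute(p[:,:2].astype(np.float32),None)[1][0]
    print(name,m.sum(),"mean",p.mean(0).round(4),"rect",np.round(r[0],1),np.round(r[1],1),"axis",np.degrees(np.arctan2(e[1],e[0])).round(1),"z",np.percentile(p[:,2],[5,50,95]).round(4));return m
box("level top",(S>90)&(Z>.025),(450,190,525,245))
pm=box("pad",(S<60)&(Z>.025),(297,190,362,230))
wood=box("plate",(S>90)&(Z>.012),(240,160,395,265))
A=P[wood|pm];A=A[A[:,2]<.06];k=np.linalg.lstsq(np.c_[A[:,:2],np.ones(len(A))],A[:,2],rcond=None)[0];print("plane",k)
kn=box("knob",((H<8)|(H>172))&(S>130)&(Z>.05),(250,205,290,245))
print("Z around knob",(Z[212:242:3,256:288:3]*1000).astype(int))
print(sense()["eef_pos"],sense()["orientation"].round(3) if hasattr(sense()["orientation"],"round") else sense()["orientation"])
a=cv2.resize(c[190:250,450:530],None,fx=5,fy=5,interpolation=2);b=cv2.resize(c[190:250,245:325],None,fx=5,fy=5,interpolation=2)
cv2.imwrite("pics/crop.png",np.hstack([a,b])[...,::-1])
E
```

```text
level top 594 mean [ 0.4651 -0.3327  0.033 ] rect [ 465.7 -333.1] [120.9  27.3] axis 60.5 z [0.0287 0.0332 0.0365]
pad 1001 mean [0.4917 0.0397 0.0464] rect [452.9  30. ] [122.5 132.8] axis 104.6 z [0.0386 0.0425 0.0467]
plate 6804 mean [0.4822 0.0705 0.0465] rect [474.2  66.6] [181.4 277.9] axis 103.7 z [0.0345 0.0408 0.048 ]
plane [ 0.00960823 -0.04324264  0.03922106]
knob 105 mean [0.4572 0.1749 0.081 ] rect [424. 124.] [165.2  13.8] axis 57.2 z [0.0602 0.0733 0.0761]
Z around knob [[  33   35   40   34   39   36   36   37   39   36   39]
 [  34   31   38   38   36   34   33   36   39   36   40]
 [  32   36   32   34   43   38   43   37   39   37   39]
 [   0   33   74   73   72   45   45   42   38   38   36]
 [   0   35   41   73   75   71   36   42   34   36   37]
 [   0   36   39   41   75   73   74   50   35   37   35]
 [   1   32   38   40   41   73   74   46   37   37   38]
 [   0    1   35   37   40   41   44   37   37   36   37]
 [   2    0   34 1017   34   37   34   37   36   38   36]
 [   2    1   33   36   35   34   34   35   39   39   35]]
[0.20477764 0.563318   0.23053046] [[-0.94   0.342 -0.001]
 [ 0.342  0.94  -0.002]
 [ 0.    -0.002 -1.   ]]
```

View pics/crop.png

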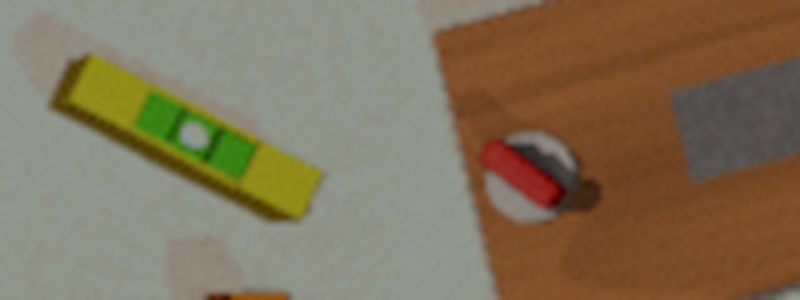

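The crop confirms the yellow bar, with its green vial and bubble (full-frame 489,217). It also shows the red wing on its steel collar (270,226). Zero-depth pixels spoiled some of the numbers, so I filter them out.

```bash
cat >> h.py <<'E'
def masks(f):
    P=pts(f);hsv=cv2.cvtColor(f["color"],cv2.COLOR_RGB2HSV);H,S,V=[hsv[...,i].astype(int) for i in range(3)]
    return P,H,S,V,(f["z_map"]>0)
def box(name,P,m,roi):
    a=np.zeros(m.shape,bool);u0,v0,u1,v1=roi;a[v0:v1,u0:u1]=1;m=m&a
    p=P[m];r=cv2.minAreaRect((p[:,:2]*1000).astype(np.float32))
    e=cv2.PCACompute(p[:,:2].astype(np.float32),None)[1][0]
    print(name,m.sum(),"mean",p.mean(0).round(4),"rect",np.round(r[0],1),np.round(r[1],1),"axis",np.degrees(np.arctan2(e[1],e[0])).round(1),"z",np.percentile(p[:,2],[5,50,95]).round(4));return m
E
python3 - <<'E'
from h import *
f=dict(np.load("top0.npz"));P,H,S,V,ok=masks(f);Z=P[...,2];ok&=Z<.2
box("level",P,ok&(S>90)&(Z>.027),(450,190,525,245))
pm=box("pad",P,ok&(S<60)&(Z>.03),(297,190,362,230))
w=box("plate",P,ok&(S>90)&(Z>.025)&(Z<.06),(240,160,395,265))
box("knob",P,ok&((H<8)|(H>172))&(S>130)&(Z>.065),(250,205,290,245))
A=P[w|pm];k=np.linalg.lstsq(np.c_[A[:,:2],np.ones(len(A))],A[:,2],rcond=None)[0];print("plane",k)
box("knobcollar",P,ok&(Z>.041)&(S<80)&(Z<.06),(255,205,290,245))
box("router",P,ok&(Z>.02),(280,60,376,135))
box("trays",P,ok&(Z>.05),(405,60,515,155))
E
```

```text
level 578 mean [ 0.4652 -0.333   0.0332] rect [ 465.7 -333.1] [120.9  27.3] axis 60.6 z [0.0297 0.0332 0.0365]
pad 997 mean [0.4922 0.0396 0.0425] rect [492.2  39.8] [ 41.7 132.8] axis 103.9 z [0.0386 0.0425 0.0467]
plate 6662 mean [0.4831 0.069  0.0408] rect [484.6  69.1] [159.8 278.1] axis 103.7 z [0.0345 0.0406 0.0473]
knob 95 mean [0.4582 0.177  0.0733] rect [457.9 177.2] [38.8 12.4] axis 52.7 z [0.0703 0.0734 0.076 ]
plane [ 0.00960823 -0.04324264  0.03922106]
knobcollar 89 mean [0.4596 0.1743 0.0433] rect [457.1 175.2] [37.7 39.4] axis -38.6 z [0.0415 0.0429 0.0459]
router 4385 mean [0.7605 0.0345 0.0364] rect [765.9  34.1] [139.8 200.2] axis 90.4 z [0.0317 0.0359 0.0395]
trays 5459 mean [ 0.725  -0.2755  0.0604] rect [ 723.2 -272.1] [201.3 142. ] axis 86.2 z [0.0543 0.0576 0.0788]
```

>>> step_arm --moves '[0.035,-0.0376,0,0,0,-0.0964,0.035,-0.0376,0,0,0,-0.0964,0.035,-0.0376,0,0,0,-0.0964,0.035,-0.0376,0,0,0,-0.0964,0.035,-0.0376,0,0,0,-0.0964,0.035,-0.0376,0,0,0,-0.0964,0.035,-0.0376,0,0,0,-0.0964]' --hand 0.0854 --force 30

```text
clock: 0.98
eef_pos: [0.4508, 0.2992, 0.231]
orientation: [[-0.518, 0.856, -0.001], [0.856, 0.518, -0.0], [0.0, -0.001, -1.0]]
contact_force: [1.5, 0.7, 0.0]
opening: 0.0851
gripper_force: 0.0
```

>>> step_arm --moves '[0.0014,-0.0575,0,0,0,-0.0964,0.0014,-0.0575,0,0,0,-0.0964,0.0014,-0.0575,0,0,0,-0.0964,0.0014,-0.0575,0,0,0,-0.0964,0.0014,-0.0575,0,0,0,-0.0964,0.0014,-0.0575,0,0,0,-0.0964,0.0014,-0.0575,0,0,0,-0.0964,0.0014,-0.0575,0,0,0,-0.0964,0.0014,-0.0575,0,0,0,-0.0964,0.0014,-0.0575,0,0,0,-0.0964,0.0014,-0.0575,0,0,0,-0.0964,0,0,0,0,0,0]'

```text
clock: 2.48
eef_pos: [0.4654, -0.3361, 0.2308]
orientation: [[0.495, 0.869, 0.0], [0.869, -0.495, -0.002], [-0.001, 0.001, -1.0]]
contact_force: [-0.2, -0.1, -0.2]
opening: 0.0856
gripper_force: 0.0
```

>>> step_arm --moves '[0,0.003,-0.05,0,0,0.004,0,0,-0.05,0,0,0,0,0,-0.05,0,0,0,0,0,-0.03,0,0,0,0,0,-0.02,0,0,0,0,0,-0.02,0,0,0,0,0,0,0,0,0]'

```text
clock: 3.35
eef_pos: [0.4642, -0.3267, 0.0099]
orientation: [[0.487, 0.874, -0.003], [0.874, -0.487, 0.003], [0.001, -0.004, -1.0]]
contact_force: [-0.1, 0.2, -0.0]
opening: 0.0858
gripper_force: 0.0
```

>>> step_arm --moves '[0,0,0,0,0,0,0,0,0,0,0,0,0,0,0,0,0,0,0,0,0,0,0,0,0,0,0,0,0,0,0,0,0,0,0,0]' --hand 0.01 --force 30

```text
clock: 4.1
eef_pos: [0.4663, -0.3296, 0.0122]
orientation: [[0.488, 0.873, 0.002], [0.873, -0.488, -0.001], [-0.0, 0.002, -1.0]]
contact_force: [1.8, 0.5, 6.7]
opening: 0.0256
gripper_force: 30.9
```

>>> step_arm --moves '[0,0,0.01,0,0,0,0,0,0.03,0,0,0,0,0,0.05,0,0,0,0,0,0.05,0,0,0]'

```text
clock: 4.6
eef_pos: [0.4646, -0.3282, 0.1525]
orientation: [[0.488, 0.873, -0.002], [0.873, -0.488, 0.001], [0.0, -0.002, -1.0]]
contact_force: [0.9, -0.9, -1.5]
opening: 0.0257
gripper_force: 29.8
```

>>> step_arm --moves '[0.0031,0.0466,0,0,0,0.0936,0.0031,0.0466,0,0,0,0.0936,0.0031,0.0466,0,0,0,0.0936,0.0031,0.0466,0,0,0,0.0936,0.0031,0.0466,0,0,0,0.0936,0.0031,0.0466,0,0,0,0.0936,0.0031,0.0466,0,0,0,0.0936,0.0031,0.0466,0,0,0,0.0936,0,0,0,-0.0427,-0.0104,0,0,0,0,0,0,0]'

```text
clock: 5.85
eef_pos: [0.4893, 0.0449, 0.1513]
orientation: [[-0.239, 0.971, 0.009], [0.97, 0.24, -0.043], [-0.044, -0.001, -0.999]]
contact_force: [-0.1, 0.1, -0.8]
opening: 0.0257
gripper_force: 29.9
```

```bash
python3 - <<'E'
from h import *
s=sense();print({k:np.round(s[k],4).tolist() for k in("clock","eef_pos","orientation","contact_force","opening","gripper_force")})
f=grab_frame("side");cv2.imwrite("pics/s1.png",cv2.resize(f["color"][90:260,180:420],None,fx=3,fy=3)[...,::-1])
P,H,S,V,ok=masks(f);box("lev side",P,ok&(H>24)&(H<34)&(S>120)&(V>90)&(P[...,2]>.1)&(P[...,2]<.25),(200,60,420,260))
E
```

```text
{'clock': 5.85, 'eef_pos': [0.4893, 0.0449, 0.1513], 'orientation': [[-0.2394, 0.9709, 0.0093], [0.9699, 0.2396, -0.0427], [-0.0437, -0.0012, -0.999]], 'contact_force': [-0.076, 0.1033, -0.7791], 'opening': 0.0257, 'gripper_force': 29.9351}
lev side 7 mean [0.4924 0.051  0.1723] rect [490.8  50.4] [16.6 79.7] axis 111.7 z [0.1708 0.1712 0.175 ]
```

View pics/s1.png

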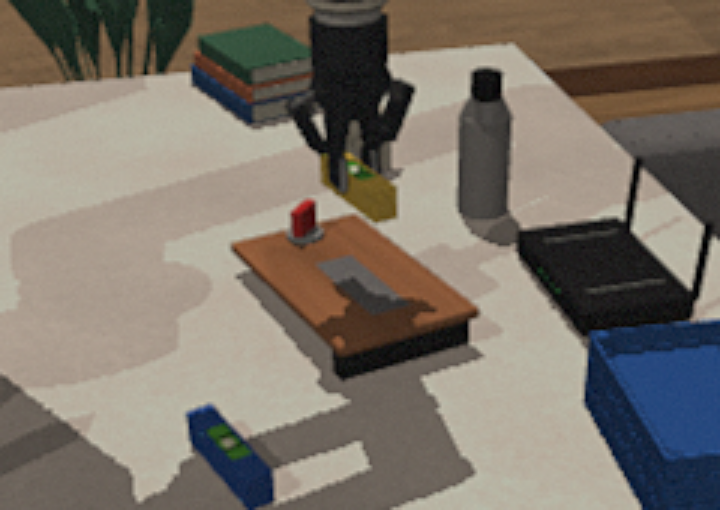

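The side view shows the level held above and along the grey pad, at (360,180) in the crop. I lower it.

>>> step_arm --moves '[0.002,-0.002,-0.03,0,0,0,0,0,-0.03,0,0,0,0,0,-0.02,0,0,0,0,0,-0.01,0,0,0,0,0,-0.003,0,0,0,0,0,0,0,0,0]'

```text
clock: 6.65
eef_pos: [0.4927, 0.0417, 0.0587]
orientation: [[-0.237, 0.972, 0.011], [0.971, 0.237, -0.043], [-0.044, 0.001, -0.999]]
contact_force: [0.0, 0.2, -1.2]
opening: 0.0251
gripper_force: 29.9
```

>>> step_arm --moves '[0,0,-0.001,0,0,0,0,0,-0.001,0,0,0,0,0,0,0,0,0]'

```text
clock: 7.02
eef_pos: [0.4923, 0.042, 0.0565]
orientation: [[-0.237, 0.971, 0.011], [0.97, 0.237, -0.043], [-0.044, 0.0, -0.999]]
contact_force: [-0.3, -0.2, -1.4]
opening: 0.0254
gripper_force: 29.9
```

>>> step_arm --moves '[0,0,-0.001,0,0,0,0,0,-0.001,0,0,0,0,0,0,0,0,0]'

```text
clock: 7.4
eef_pos: [0.4922, 0.042, 0.0541]
orientation: [[-0.237, 0.971, 0.01], [0.971, 0.237, -0.043], [-0.044, -0.0, -0.999]]
contact_force: [-0.1, 0.3, -1.3]
opening: 0.0253
gripper_force: 29.9
```

>>> step_arm --moves '[0,0,-0.001,0,0,0,0,0,0,0,0,0]'

```text
clock: 7.65
eef_pos: [0.4923, 0.042, 0.0539]
orientation: [[-0.237, 0.971, 0.011], [0.971, 0.237, -0.043], [-0.044, 0.0, -0.999]]
contact_force: [-2.1, 0.7, 7.4]
opening: 0.0254
gripper_force: 31.1
```

>>> step_arm --moves '[0,0,0,0,0,0,0,0,0,0,0,0,0,0,0,0,0,0,0,0,0,0,0,0]' --hand 0.06

```text
clock: 8.15
eef_pos: [0.4923, 0.0419, 0.0532]
orientation: [[-0.237, 0.971, 0.01], [0.97, 0.237, -0.043], [-0.044, -0.0, -0.999]]
contact_force: [0.0, 0.2, -0.1]
opening: 0.0598
gripper_force: 0.0
```

>>> step_arm --moves '[0,0,0.02,0,0,0,0,0,0.03,0,0,0,0,0,0.05,0.0427,0.0104,0,0,0,0.05,0,0,0,-0.05,0.03,0.03,0,0,0.09,-0.05,0.05,0,0,0,0.18,0,0.055,0,0,0,0.18,0,0.055,0,0,0,0.18,0,0.055,0,0,0,0.18,0,0,0,0,0,0]'

```text
clock: 9.4
eef_pos: [0.4003, 0.283, 0.2319]
orientation: [[-0.87, 0.493, 0.001], [0.493, 0.87, 0.001], [0.0, 0.001, -1.0]]
contact_force: [-0.2, -0.6, -0.8]
opening: 0.0599
gripper_force: 0.0
```

```bash
cat >> h.py <<'E'
def slope(n,save=None):
    """plate slope from depth and bubble offset from top images"""
    d=np.array([np.cos(np.radians(103.7)),np.sin(np.radians(103.7))]);g=[];b=[]
    for i in range(n):
        f=grab_frame("top");P,H,S,V,ok=masks(f);Z=P[...,2];ok&=Z<.2
        R=(P[...,:2]-[.492,.040])@np.c_[d,[-d[1],d[0]]];X,Y=R[...,0],R[...,1]
        m=ok&(X>-.1)&(X<.16)&(abs(Y)<.07)&(Z<.06)&(Z>.02)&~((abs(Y)<.03)&(X<.075))&~(np.hypot(X-.14,Y)<.03)
        A=P[m];k=np.linalg.lstsq(np.c_[A[:,:2],np.ones(len(A))],A[:,2],rcond=None)[0]
        m=ok&(Z<.01)&(Z>-.02)&(abs(X)<.35)&(abs(Y)<.25)
        A=P[m];t=np.linalg.lstsq(np.c_[A[:,:2],np.ones(len(A))],A[:,2],rcond=None)[0]
        g.append(((k-t)[:2])@d)
        b.append(f)
    print("plate slope",np.mean(g).round(4),np.std(g).round(4))
    yel=ok&(Z>.062)&(Z<.1)&(abs(X)<.09)&(abs(Y)<.04)
    if yel.sum()>50:
        p=R[yel];r=cv2.minAreaRect((p*1000).astype(np.float32));print("level in pad frame mm (top surf)",np.round(r[0],1),np.round(r[1],1),round(r[2],1),"z",np.median(Z[yel]).round(4))
    # rectified mean strip of the level top: 1 px = 0.25 mm, along plate x
    c=np.mean([x["color"].astype(np.float32) for x in b],0)
    zt=np.median(Z[yel]) if yel.sum()>50 else .08
    xs=np.arange(-.08,.08,.00025);ys=np.arange(-.02,.02,.00025);gx,gy=np.meshgrid(xs,ys)
    W=np.stack([.492+gx*d[0]-gy*d[1],.040+gx*d[1]+gy*d[0],zt+gx*np.mean(g)],-1)
    T=np.linalg.inv(f["world_from_camera"]);C=W@T[:3,:3].T+T[:3,3];K=f["K"]
    u=K[0,0]*C[...,0]/C[...,2]+K[0,2];v=K[1,1]*C[...,1]/C[...,2]+K[1,2]
    s=cv2.remap(c,u.astype(np.float32),v.astype(np.float32),cv2.INTER_CUBIC)
    if save: cv2.imwrite(save,np.clip(s,0,255).astype(np.uint8)[...,::-1])
    return s
E
python3 - <<'E'
from h import *
s=sense();print({k:np.round(s[k],4).tolist() for k in("clock","qpos","eef_pos","orientation")})
s=slope(3,"pics/b1.png");f=grab_frame("top");c=f["color"][150:280,230:400]
cv2.imwrite("pics/v1.png",np.vstack([cv2.resize(c,(640,489),interpolation=2),cv2.resize(s,(640,110)).clip(0,255).astype(np.uint8)])[:600,...,::-1])
E
```

```text
{'clock': 9.4, 'qpos': [0.4738, 0.1992, 1.7403, 0.0009, 1.2009, -0.5817], 'eef_pos': [0.4003, 0.283, 0.2319], 'orientation': [[-0.87, 0.4931, 0.0006], [0.4931, 0.87, 0.0013], [0.0001, 0.0014, -1.0]]}
plate slope -0.0449 0.0002
level in pad frame mm (top surf) [-0.4 -0.2] [119.5  26.6] 0.4 z 0.075
```

View pics/v1.png

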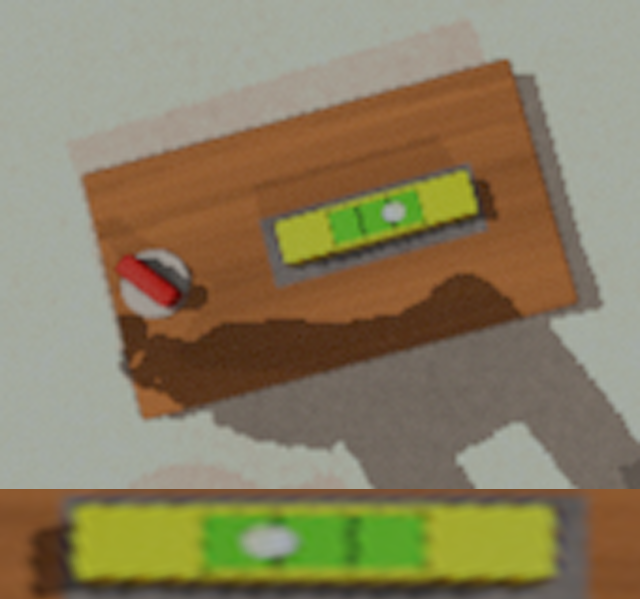

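The level lies centred on the pad, and the bubble is at the hinged end (strip x≈268 against a middle of ≈315). The foot needs about +2.2 rad. I go to the knob.

>>> step_arm --moves '[0.006,-0.011,0,0,0,0.1435,0.006,-0.011,0,0,0,0.1435,0.006,-0.011,0,0,0,0.1435,0.006,-0.011,0,0,0,0.1435,0.006,-0.011,0,0,0,0.1435,0.006,-0.011,0,0,0,0.1435,0.006,-0.011,0,0,0,0.1435,0.006,-0.011,0,0,0,0.1435,0.006,-0.011,0,0,0,0.1435,0.004,-0.008,0,0,0,0.1435,0,0,0,0,0,0,0,0,0,0,0,0]'

```text
clock: 11.1
eef_pos: [0.4581, 0.1721, 0.2319]
orientation: [[-0.614, -0.789, -0.0], [-0.789, 0.614, -0.0], [0.0, 0.0, -1.0]]
contact_force: [-0.5, 0.3, -0.5]
opening: 0.0597
gripper_force: 0.0
```

>>> step_arm --moves '[0,0,-0.05,0,0,0,0,0,-0.05,0,0,0,0,0,-0.02,0,0,0,0,0,0,0,0,0]'

```text
clock: 11.6
eef_pos: [0.4567, 0.1725, 0.1105]
orientation: [[-0.612, -0.791, -0.004], [-0.791, 0.612, -0.001], [0.003, 0.003, -1.0]]
contact_force: [0.0, 0.4, 1.0]
opening: 0.0594
gripper_force: 0.0
```

>>> step_arm --moves '[0,0.004,-0.03,0,0,0,0,0,-0.02,0,0,0,0,0,-0.01,0,0,0,0,0,-0.002,0,0,0,0,0,0,0,0,0]'

```text
clock: 12.22
eef_pos: [0.4591, 0.1769, 0.0506]
orientation: [[-0.611, -0.792, 0.001], [-0.792, 0.611, 0.0], [-0.001, -0.001, -1.0]]
contact_force: [-0.1, -0.8, -0.2]
opening: 0.06
gripper_force: 0.0
```

>>> step_arm --moves '[0,0,0,0,0,0,0,0,0,0,0,0,0,0,0,0,0,0,0,0,0,0,0,0,0,0,0,0,0,0]' --hand 0.005 --force 40

```text
clock: 12.85
eef_pos: [0.4594, 0.1763, 0.0502]
orientation: [[-0.61, -0.792, 0.002], [-0.792, 0.61, -0.001], [-0.001, -0.002, -1.0]]
contact_force: [2.5, -4.1, 3.4]
opening: 0.0135
gripper_force: 41.0
```

>>> step_arm --moves '[0,0,0.0007,0,0,-0.15,0,0,0.0007,0,0,-0.15,0,0,0.0007,0,0,-0.15,0,0,0.0007,0,0,-0.15,0,0,0.0007,0,0,-0.15,0,0,0.0007,0,0,-0.15,0,0,0.0007,0,0,-0.15,0,0,0.0007,0,0,-0.15,0,0,0.0007,0,0,-0.15,0,0,0.0007,0,0,-0.15,0,0,0.0007,0,0,-0.15,0,0,0,0,0,0]'

```text
clock: 14.35
eef_pos: [0.4596, 0.1743, 0.0578]
orientation: [[-0.741, 0.671, 0.002], [0.671, 0.741, -0.004], [-0.004, -0.002, -1.0]]
contact_force: [5.2, -15.4, 2.7]
opening: 0.0135
gripper_force: 38.9
```

```bash
python3 - <<'E'
from h import *
s=sense();print({k:np.round(s[k],4).tolist() for k in("clock","qpos","eef_pos","contact_force","moment")})
s=slope(3,"pics/b2.png");f=grab_frame("top");c=f["color"][150:280,230:400]
cv2.imwrite("pics/v2.png",np.vstack([cv2.resize(c,(640,489),interpolation=2),cv2.resize(s,(640,110)).clip(0,255).astype(np.uint8)])[:600,...,::-1])
E
```

```text
{'clock': 14.35, 'qpos': [0.2251, 0.4441, 1.9204, -0.006, 0.7763, -0.6056], 'eef_pos': [0.4596, 0.1743, 0.0578], 'contact_force': [5.169, -15.4488, 2.7322], 'moment': [-2.8335, -0.9225, -0.0817]}
plate slope -0.0129 0.0003
level in pad frame mm (top surf) [-1.7 -0.3] [119.8  26.5] 0.1 z 0.0779
```

View pics/v2.png

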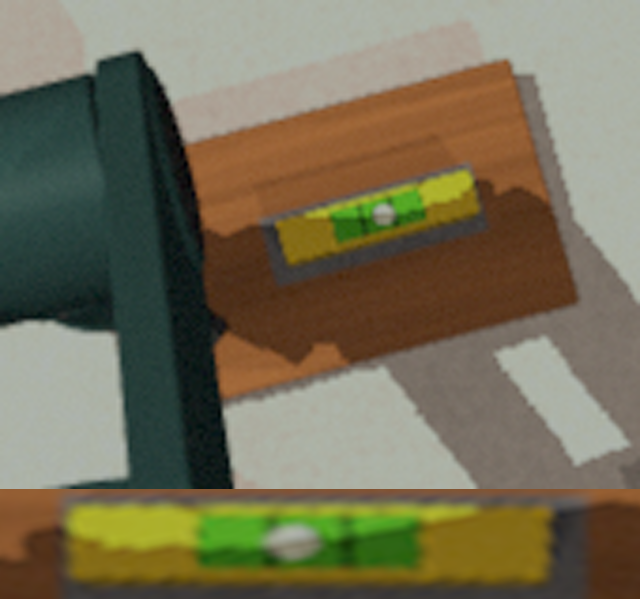

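The level is fully visible and has not shifted. The bubble has moved to strip x≈293 (middle ≈311), so the remaining slope is about 0.013, or +0.64 rad.

>>> step_arm --moves '[0.0002,-0.001,0.0007,0,0,-0.16,0.0002,-0.001,0.0007,0,0,-0.16,0,-0.0005,0.0007,0,0,-0.16,0,-0.0005,0.0007,0,0,-0.16,0,0,0,0,0,0,0,0,0,0,0,0,0,0,0,0,0,0,0,0,0,0,0,0,0,0,0,0,0,0]'

```text
clock: 15.68
eef_pos: [0.4594, 0.1734, 0.0606]
orientation: [[-0.197, 0.98, 0.001], [0.98, 0.197, -0.0], [-0.001, 0.001, -1.0]]
contact_force: [1.8, -5.6, 3.9]
opening: 0.0133
gripper_force: 39.2
```

```bash
cat >> h.py <<'E'
def bub(s):
    """bubble offset (mm, + to knob) from the middle of the two black lines, on the strip (0.25 mm/px)"""
    h=s.shape[0]//2; mid=s[h-12:h+12].mean(0); edge=np.r_[s[h-34:h-22],s[h+22:h+34]].mean(0)
    return mid,edge
E
python3 - <<'E'
from h import *
s=sense();print({k:np.round(s[k],4).tolist() for k in("clock","eef_pos","contact_force")})
s=slope(6,"pics/b3.png");cv2.imwrite("pics/v3.png",cv2.resize(s[:,130:510],(760,320),interpolation=2).clip(0,255).astype(np.uint8)[...,::-1])
E
```

```text
{'clock': 15.675, 'eef_pos': [0.4594, 0.1734, 0.0606], 'contact_force': [1.81, -5.5649, 3.9154]}
plate slope -0.0007 0.0005
level in pad frame mm (top surf) [-2.2 -0.2] [119.6  26.3] 0.1 z 0.079
```

View pics/v3.png

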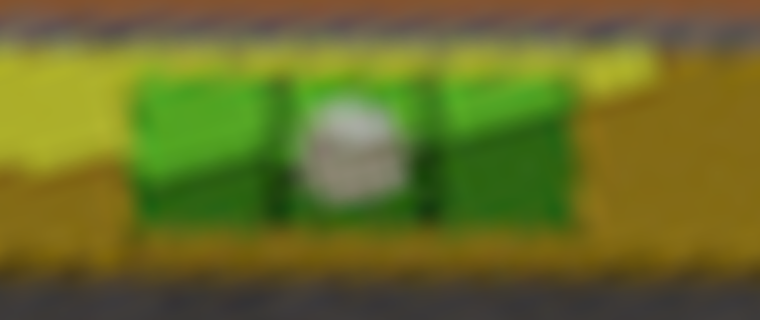

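The black lines are at x≈279 and 428 and the bubble at x≈353, so it is centred, and the plate slope is −0.0007. I release the knob, lift, and go over the level with the fingers shut.

>>> step_arm --moves '[0,0,0,0,0,0,0,0,0,0,0,0,0,0,0,0,0,0,0,0,0,0,0,0]' --hand 0.06

```text
clock: 16.48
eef_pos: [0.4586, 0.1738, 0.0602]
orientation: [[-0.194, 0.981, -0.001], [0.981, 0.194, 0.0], [0.0, -0.001, -1.0]]
contact_force: [0.1, -0.1, -0.4]
opening: 0.0598
gripper_force: 0.0
```

>>> step_arm --moves '[0,0,0.02,0,0,0,0,0,0.04,0,0,0,0,0,0.05,0,0,0,0,0,0,0,0,0,0,0,0,0,0,0,0,0,0,0,0,0]'

```text
clock: 17.23
eef_pos: [0.4576, 0.1735, 0.169]
orientation: [[-0.193, 0.981, -0.003], [0.981, 0.193, -0.001], [-0.0, -0.003, -1.0]]
contact_force: [0.7, -0.0, -0.1]
opening: 0.0601
gripper_force: 0.0
```

```bash
python3 - <<'E'
from h import *
s=sense();print({k:np.round(s[k],4).tolist() for k in("clock","eef_pos","contact_force")})
s=slope(8,"pics/b4.png");cv2.imwrite("pics/v4.png",cv2.resize(s[:,130:510],(760,320),interpolation=2).clip(0,255).astype(np.uint8)[...,::-1])
E
```

```text
{'clock': 17.225, 'eef_pos': [0.4576, 0.1735, 0.169], 'contact_force': [0.6724, -0.0239, -0.13]}
plate slope 0.0007 0.0005
level in pad frame mm (top surf) [-2.3 -0.2] [ 26.3 119.5] 90.0 z 0.0794
```

View pics/v4.png

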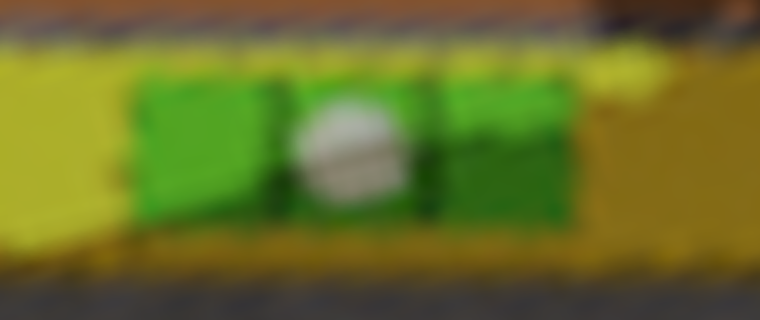

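The bubble is still centred (x≈353 between 279 and 428) after release. Now I press.

>>> step_arm --moves '[0.009,-0.034,0,0,0,0.01,0.009,-0.034,0,0,0,0.01,0.009,-0.034,0,0,0,0.01,0.008,-0.034,0,0,0,0.01,0,0,-0.03,0,0,0,0,0,-0.03,0,0,0,0,0,-0.01,0,0,0,0,0,0,0,0,0]' --hand 0

```text
clock: 18.62
eef_pos: [0.4935, 0.0378, 0.1001]
orientation: [[-0.233, 0.973, -0.001], [0.973, 0.233, 0.0], [0.0, -0.001, -1.0]]
contact_force: [0.1, 0.1, -0.0]
opening: 0.0003
gripper_force: 0.0
```

>>> step_arm --moves '[0,0,-0.01,0,0,0,0,0,-0.004,0,0,0,0,0,0,0,0,0]'

```text
clock: 19.0
eef_pos: [0.4937, 0.0378, 0.0863]
orientation: [[-0.233, 0.973, -0.0], [0.973, 0.233, -0.0], [0.0, -0.0, -1.0]]
contact_force: [0.2, -0.1, -0.4]
opening: -0.0001
gripper_force: 0.0
```

>>> step_arm --moves '[0,0,-0.002,0,0,0,0,0,-0.002,0,0,0,0,0,-0.001,0,0,0,0,0,0,0,0,0]'

```text
clock: 19.5
eef_pos: [0.4938, 0.0377, 0.0813]
orientation: [[-0.232, 0.973, -0.0], [0.973, 0.232, -0.0], [0.0, -0.0, -1.0]]
contact_force: [-0.4, 0.5, -0.5]
opening: -0.0002
gripper_force: 0.0
```

>>> step_arm --moves '[0,0,-0.001,0,0,0,0,0,0,0,0,0]'

```text
clock: 19.75
eef_pos: [0.4937, 0.0377, 0.0803]
orientation: [[-0.232, 0.973, -0.0], [0.973, 0.232, 0.0], [0.0, -0.0, -1.0]]
contact_force: [-0.0, 0.6, -0.2]
opening: 0.0001
gripper_force: 0.0
```

>>> step_arm --moves '[0,0,-0.001,0,0,0,0,0,0,0,0,0]'

```text
clock: 20.0
eef_pos: [0.4939, 0.0378, 0.08]
orientation: [[-0.233, 0.973, 0.0], [0.973, 0.233, -0.0], [-0.0, 0.0, -1.0]]
contact_force: [-1.8, 0.3, 7.7]
opening: -0.0
gripper_force: 3.7
```

>>> step_arm --moves '[0,0,-0.0005,0,0,0,0,0,0,0,0,0]'

```text
clock: 20.25
eef_pos: [0.494, 0.0378, 0.0799]
orientation: [[-0.233, 0.973, 0.001], [0.973, 0.233, -0.0], [-0.0, 0.001, -1.0]]
contact_force: [-2.7, -0.6, 11.0]
opening: -0.0001
gripper_force: 6.2
```

>>> step_arm --moves '[0,0,0,0,0,0,0,0,0,0,0,0,0,0,0,0,0,0,0,0,0,0,0,0]'

```text
clock: 20.75
eef_pos: [0.494, 0.0378, 0.0799]
orientation: [[-0.232, 0.973, 0.001], [0.973, 0.232, 0.0], [-0.0, 0.001, -1.0]]
contact_force: [-3.5, 0.9, 13.3]
opening: -0.0002
gripper_force: 6.2
```

```bash
python3 - <<'E'
from h import *
slope(4);s=sense();print(s["clock"],s["eef_pos"],s["contact_force"])
f=grab_frame("side");cv2.imwrite("pics/s2.png",cv2.resize(f["color"][90:260,180:420],None,fx=3,fy=3)[...,::-1])
E
```

```text
plate slope -0.0004 0.0006
level in pad frame mm (top surf) [ 4.2 -0.2] [106.7  26.1] 0.2 z 0.0797
20.95 [0.49396625 0.03778307 0.07988005] [-2.93045986  0.60940472 12.48570556]
```

View pics/s2.png

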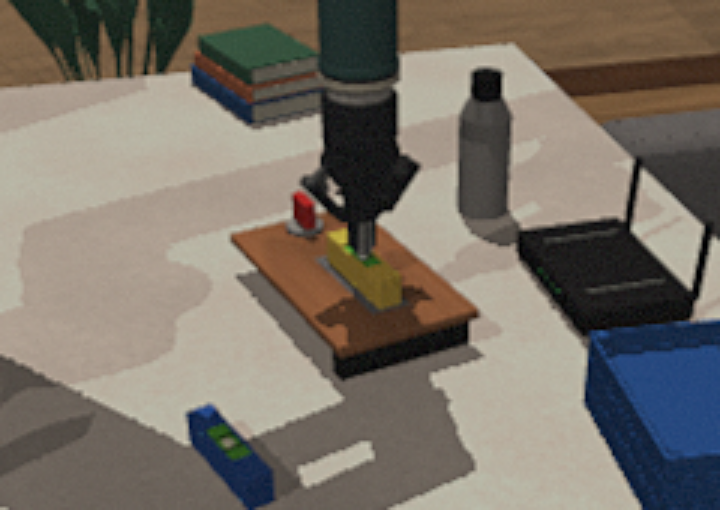

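The side view shows the fingers pressing the middle of the level (370,255), which lies flat on the pad. The push is about 12 N, the plate slope is −0.0004, and the bottle, router and trays have not moved.

```bash
python3 -c "
from bench import *
print(close_job())"
```

```text
the job is handed in; nothing more can be done
None
```

I handed the job in at about 21 s with the level on the pad, the bubble centred (plate slope −0.0004 rad) and the fingers pressing with about 12 N; the judge's verdict was not returned.

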